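Clamp a tube leg in the drilling jig with the inner knob

ROBOT

A 6-joint arm with a two-finger parallel gripper is mounted at the origin on the work surface. World frame = base frame: x ahead of the robot, y to its left, z up, the work surface at z = 0. Lengths are in mm, angles in rad, forces in N, time in s.
With the tool pointing down it reaches from about 375 to 925 mm from the base axis. Payload 5.7 kg.
Tool frame: the origin (TCP) lies at the very end of the fingers, on their centre line; the grasp point (between the pads) lies 19 mm behind it (r.grip_point_offset is the distance from the TCP to the grasp point, in mm); x points along the fingers, y is the direction in which the jaws open and shut, and the axes are right-handed (so a half turn about x gives the same grasp; the last joint's range is limited). The gripper opens to 88 mm and grips with 3 to 60 N. Pads are 20 mm wide; open, the fingers measure 115 mm over their backs; the gripper's body (75 mm by 178 mm) begins 61 mm behind the grasp point.
Start: joints at [-1.37, 0.359, 1.51, -0, 1.272, -0.115], TCP at [186.33, -570.301, 222.623] pointing down, gripper open.
Joint ranges: [-2.97, 2.97], [-1.01, 2.36], [0.21, 2.38], [-0.96, 4.11], [0.2, 2.71], [-2.98, 2.98]. Speed limits (rad/s): [2.39, 2.39, 3.14, 3.14, 3.14, 3.14].

INTERFACE

Orientations are given as a unit quaternion [x, y, z, w].
In Python, from cell import r gives the robot as it stands.
- The arm moves only by the shell command python3 -m crank 'ROWS' [FORCE]. ROWS is JSON, one flat list of numbers, 7 for each row, row after row: the gripper's target within -1 to 1 (shut at 1, half-way at 0, fully open at -1), then the shift along the world's x, y, z in m, then the turn, a rotation vector about the world's x, y, z in degrees. A call has 1 to 12 rows; each row is the pose to reach, as a shift and turn from the pose commanded when the call began; what a row does not reach only later rows make up. A row lasts 1/10 s, in which the tool goes at most 50 mm and 8.59 degrees, less where a joint would pass 70% of its speed; a pose out of reach is approached as far as the arm can. A call with a gripper value outside its range is refused whole. The fingers move at their own pace and stop on an object; FORCE is the grip in N (left out, the last holds). Time passes only in rows, so rows that repeat a pose let the fingers close. It gives the time, the measured TCP pose, the force and the opening at its end, in the units of the state.
- r.get_obs(): the state, without advancing time (a new reading comes with each control period).
- r.snapshot(name): name is "scene" or "top"; returns (picture, depth): 384x512x3 uint8, blue, green, red; 384x512 float32, mm along the optical axis (not along the pixel's ray), 0 where there is no reading.
- r.camera_params(name): a dict with "K" (3x3 intrinsics, pixels), "R" (3x3) and "t" (3): a world point X has camera coordinates R X + t. Camera axes: x right, y down, z forward; pixel columns grow to the right and rows downward; lengths in mm; the calibration is good to about 2 mm. A picture is of the moment at which its call begins. camera_params takes no time and is no camera call.
- r.job_done(): hands the job in, once; it reports no verdict.
The state is a dict: "time": time; "joints": joint angles; "joint_vel": joint speeds; "effort": joint torques, N m; "eef_pos": TCP position; "ee_rot": TCP orientation; "force": force on the tool from outside, world axes, zero at the start; "ft_torque": the same for the moment, N m; "opening": finger opening in mm.
Only numpy, scipy, OpenCV 4.12 (cv2) and the standard library are available. Lean on these libraries where they do the work, as an engineer would, in place of code of your own. Each camera call takes 0.05 s, during which the arm holds its last target. There are 200 camera calls.

TASK

Lay the square tube leg with the white foot in the jig's channel, bare end first, pushed fully home against the end stop, and let go of it. Then clamp it with the inner knob alone, by feel, to about 15 newtons of jaw force (the thin tube is spoiled above 25), without disturbing the outer ring that holds the machine's setting. Leave the other things on the bench where they are.

Things in the scene. Friction and masses are not known exactly. Their poses are not given: they have to be found in the camera images.
- leg: The leg blank: a dark square steel tube 25 x 25 mm, 170 mm long, about 0.19 kg, with a white plastic foot (the last 14 mm) at one end, lying flat on the bench. Origin: middle of its underside; x runs along the tube towards the bare end (end faces at x = +85 and -85 mm), z up.
- leg_end (a point): Middle of the lower edge of the leg's bare end, 85 mm from the leg's origin; axes as the leg.
- jig: The jig, fixed to the bench: a plywood base 15 mm thick. Axes: x along the channel into the end stop, y from the fence towards the knobs, z up. Origin at bench level, 80 mm back (-x) from the stop's face, on the channel's nominal middle line. The flat base spans x -100 to +110 mm, y -60 to +130 mm. The grey knob housing is 20 mm high on the base, 78 mm square.
- stop (a point): Where the middle of the lower edge of the leg's bare end lies when fully home: foot of the end stop's face, at jig x = 80, y = 0, z = 15 mm (top of the base); jig axes. The stop is a dark steel block 60 mm wide (y), 28 mm high, 20 mm thick. The channel is open on top and at the near end, so the leg sticks out of it by 90 mm over the base, room to hold it.
- fence_nominal (a point): Nominal middle of the foot of the fence's face, at jig x = 40, y = -12.5, z = 15 mm; jig axes. The fence is a steel bar 20 mm high and 16 mm thick, spanning jig x = -2 to 83 mm, that forms the -y side of the channel. Its true face is shimmed anywhere within 2 mm of this point in y, not measured.
- jaw: Moving jaw, the +y side of the channel: aluminium slide with a rubber plate, 50 mm long (jig x 20 to 70), 20 mm high. Origin: middle of the foot of the plate's face while unloaded; jig axes. Goes to -y by 9 mm per rad of the inner knob. The plate sits on a 6 N/mm spring: once it bears, force rises about 50 N per rad. The open channel is 4 to 11 mm wider than the leg.
- bar (a point): Top middle of the inner knob's bar grip, 72 mm up, on the vertical axis of both knobs (jig x = 45, y = 88). Black bar 34 mm long (point x), 12 mm thick (point y), 20 mm high, on a disc 37 mm across that shows 2 mm above the ring. Clockwise from above closes the jaw: 0.6 to 1.5 rad to clamp. Drag 0.2 N m, plus 0.009 N m per newton of jaw force; read at rest, only the rise tells. Stays put when let go.
- ring_lug (a point): Small lug on the outer ring's rim, 36 mm from the shared axis, level with the ring's top face 50 mm above the bench. The ring is knurled aluminium, 68 mm across, 15 mm high, right under the inner knob's bar; its top is 22 mm below the bar's top. It turns with only 0.03 N m of drag, so fingertips rubbing on it carry it along.
- offcut: Bystander: bare square tube offcut 25 x 25 x 80 mm without a foot. Origin under its middle.
- angle: Bystander: steel angle 130 mm long, 30 mm high. Origin at its corner edge.
- wrench: Bystander: wrench lying on the bench.
- mug: Bystander: blue mug 80 mm across, 95 mm high.
- puck: Bystander: white round plastic foot, 38 mm across, 30 mm high, standing on the bench.
- puck2: Bystander: another white round plastic foot, the same.
There are look-alikes about, which are no part of the job. Leave any red look-alike of the leg alone.

How it is judged:
By the outcome, as a careful person would: the job done as asked, in the order asked, and still so for the second after the job is handed in, with the robot touching nothing.
It also fails if it takes over 72 s, if anything falls off the work surface, if the arm or the gripper's body presses on something with over 40 N, if the wrist force passes 120 N, or if a joint passes its speed limit or range.

## Working session

There is one attempt and no reset: what is moved stays moved. The work goes in short steps, Python scripts to look and compute and a shell command to move; the robot and the scene stay as the last step left them, time stands still between calls to the robot, and variables do not carry over. Pictures are saved under pics/ and viewed, about 8 in all and at most 12, crops included, and the job is handed in when it is done.

```bash
mkdir -p pics; ls
cat > h.py <<'E'
import numpy as np,cv2
from cell import r
def snap(n):
    p,d=r.snapshot(n); np.savez(f'{n}.npz',p=p,d=d); return p,d
def load(n):
    z=np.load(f'{n}.npz'); return z['p'],z['d']
def ray(n,u,v,z):
    c=r.camera_params(n);K,R,t=[np.array(c[k]) for k in'KRt']
    C=-R.T@t; d=R.T@np.linalg.solve(K,[u,v,1.]); return C+d*(z-C[2])/d[2]
def dep(n,u,v,d):
    c=r.camera_params(n);K,R,t=[np.array(c[k]) for k in'KRt']
    return R.T@(np.linalg.solve(K,[u,v,1.])*d-t)
def proj(n,X):
    c=r.camera_params(n);K,R,t=[np.array(c[k]) for k in'KRt']
    x=K@(R@np.array(X,float)+t); return x[:2]/x[2]
E
python3 - <<'E'
from h import *
for n in('scene','top'):
    p,d=snap(n); cv2.imwrite(f'pics/{n}1.png',p); c=r.camera_params(n); print(n,c)
print(r.get_obs())
E
```

```text
pics
scene {'K': array([[360.80880484,   0.        , 253.81179114],
       [  0.        , 360.80880484, 191.37265121],
       [  0.        ,   0.        ,   1.        ]]), 'R': array([[ 0.46226371,  0.88673806, -0.00280732],
       [ 0.53990982, -0.28396793, -0.79237592],
       [-0.70342707,  0.36477094, -0.61002665]]), 't': array([-209.82145097, -216.48181157, 1579.56305484])}
top {'K': array([[388.53894961,   0.        , 252.64420197],
       [  0.        , 388.53894961, 190.24341523],
       [  0.        ,   0.        ,   1.        ]]), 'R': array([[ 0.00169173, -0.99939846,  0.03463896],
       [-0.9914114 , -0.00620592, -0.13063281],
       [ 0.1307692 , -0.03412047, -0.99082552]]), 't': array([ -56.11499094,  505.14774114, 1100.54863312])}
{'time': 0.1, 'joints': array([-1.37011185e+00,  3.59388078e-01,  1.51129380e+00, -1.91060989e-05,
        1.27252317e+00, -1.15115181e-01]), 'joint_vel': array([ 9.73359243e-04, -2.68332328e-03, -2.68661615e-03, -5.94622072e-05,
       -7.91201129e-04, -2.68794771e-04]), 'effort': array([-8.64335580e-04, -5.16356885e+01, -2.71405077e+01,  6.75450009e-02,
        2.76349601e-02, -4.13241196e-05]), 'eef_pos': array([ 186.20014832, -569.73048021,  221.93196857]), 'ee_rot': array([-0.69827879, -0.11175986,  0.69834045, -0.11062132]), 'force': array([-0.12110563,  0.57135916,  0.18666753]), 'ft_torque': array([-0.03116884, -0.00221382, -0.0010632 ]), 'opening': 87.5141422461953}
```

View pics/top1.png

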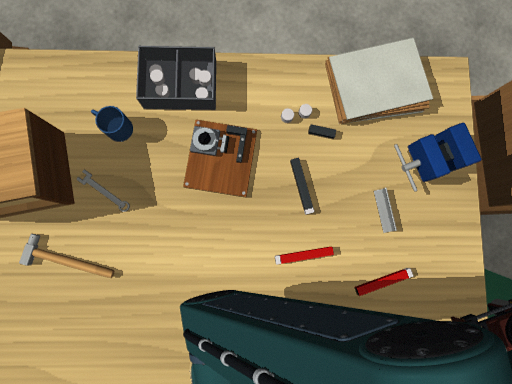

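View pics/scene1.png

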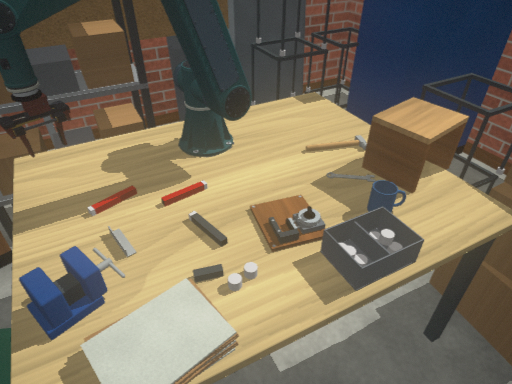

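Top view: the dark tube with a white foot is at (302,186), foot at (309,211). Look-alikes are the red legs (307,255) and (385,281), the offcut (322,131, no foot), and the angle (386,210). The leg is the (302,186) one. The jig is at (222,157), with its knobs at (204,138).

Run:
```python
from h import *
p,_=load('top'); a=cv2.resize(p[110:220,175:330],None,fx=5,fy=5,interpolation=cv2.INTER_CUBIC)
cv2.imwrite('pics/ct.png',a)
p,_=load('scene'); a=cv2.resize(p[185:260,180:335],None,fx=5,fy=5,interpolation=cv2.INTER_CUBIC)
cv2.imwrite('pics/cs.png',a)
```

```text
(no output)
```

View pics/ct.png

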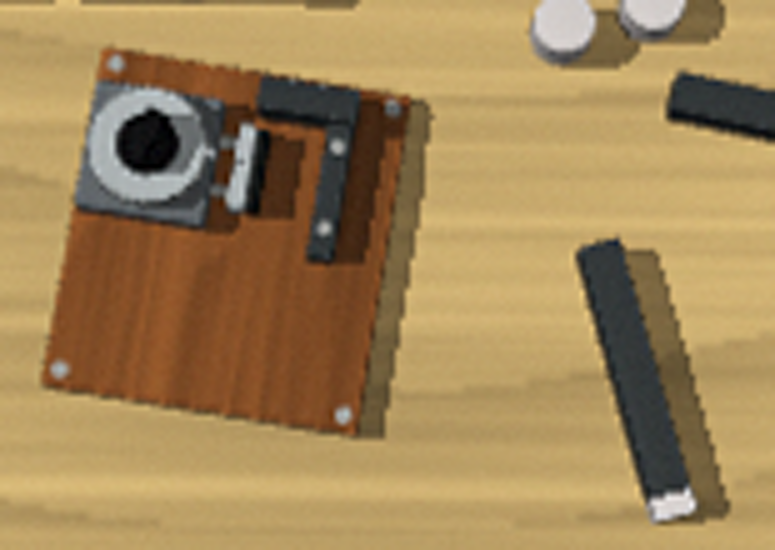

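View pics/cs.png

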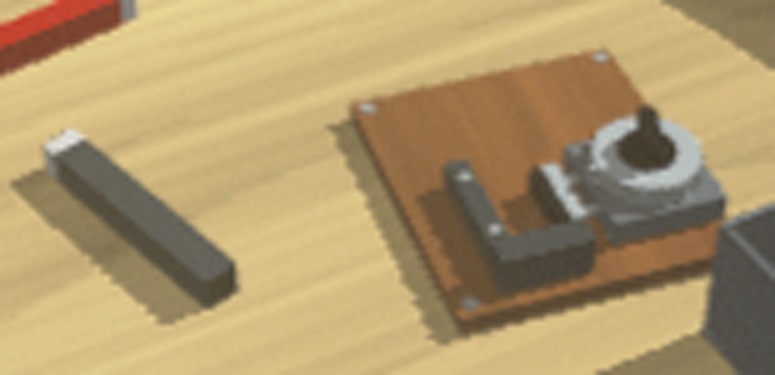

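The top crop shows the leg as dark with a white foot at the lower end, nothing red. Its bare end is at crop (600,245), foot at (672,505). In the jig, the stop is at the top, the fence on the right, and the jaw and knobs on the left. Next I measure with depth.

```bash
cat >> h.py <<'E'
def cloud(n,d):
    c=r.camera_params(n);K,R,t=[np.array(c[k]) for k in'KRt']
    v,u=np.mgrid[:d.shape[0],:d.shape[1]]
    P=np.linalg.inv(K)@np.stack([u.ravel(),v.ravel(),np.ones(u.size)])*d.ravel()-t[:,None]
    return (R.T@P).T.reshape(*d.shape,3)
E
python3 - <<'E'
from h import *
for n,boxes in(('top',[(280,150,325,222),(178,112,265,202)]),('scene',[(180,205,235,250),(240,188,335,258)])):
    p,d=load(n);X=cloud(n,d); hsv=cv2.cvtColor(p,cv2.COLOR_BGR2HSV)
    c=r.camera_params(n);print(n,'cam',-np.array(c['R']).T@np.array(c['t']))
    def sel(b,lo,hi):
        q=X[b[1]:b[3],b[0]:b[2]].reshape(-1,3);m=(q[:,2]>lo)&(q[:,2]<hi);return q[m]
    def rect(q,name):
        R=cv2.minAreaRect(q[:,:2].astype(np.float32)); print(name,len(q),np.median(q[:,2]).round(1),np.round(R[0],1),np.round(R[1],1),round(R[2],2),'mean',q.mean(0).round(1))
    q=sel(boxes[0],20,30);rect(q,'leg')
    B=boxes[1]
    q=sel(B,11,19);rect(q,'base'); q=sel(B,39,46);rect(q,'stop+'); q=sel(B,31.5,38);rect(q,'fence/jaw/housing'); q=sel(B,47,53.5);rect(q,'ring');q=sel(B,66,80); 
    if len(q): rect(q,'bar')
    # table check
    q=X[220:230,150:250].reshape(-1,3);print('table z',np.median(q[:,2]))
    sub=hsv[boxes[0][1]:boxes[0][3],boxes[0][0]:boxes[0][2]]
    w=(sub[...,1]<45)&(sub[...,2]>150);print('white',w.sum(),X[boxes[0][1]:boxes[0][3],boxes[0][0]:boxes[0][2]][w].mean(0).round(1))
E
```

```text
top cam [ 356.98629598  -15.39509477 1158.3843067 ]
leg 475 24.8 [ 522.3 -201. ] [169.9  26.1] 15.0 mean [ 520.9 -200.9   24.6]
base 2948 14.7 [606.5  42.9] [190.  210.5] 81.16 mean [586.1  39.   14.8]
stop+ 159 42.9 [659.1  43.7] [ 78.1 155.6] 0.51 mean [675.6  12.2  42.9]
fence/jaw/housing 435 34.3 [652.1  49.5] [155.4 101.8] 81.01 mean [642.6  39.4  34.4]
ring 325 50.1 [672.7  57.7] [ 66.6 138.9] 30.54 mean [653.3  88.4  50.1]
bar 52 71.4 [653.9  89.1] [12.9 34.3] 63.79 mean [653.4  89.   71.4]
table z -0.29841279466040954
white 36 [ 447.  -220.4   24.7]
scene cam [1324.98091467 -451.59592243  791.45155179]
leg 331 24.0 [ 524.2 -202.8] [172.3  27.6] 15.6 mean [ 529.  -202.4   24. ]
base 1684 14.5 [648.2  34.4] [191.2 296.5] 80.83 mean [600.5  26.4  14.5]
stop+ 183 42.3 [712.9  25.3] [183.8 153.7] 59.93 mean [700.2  21.7  42.4]
fence/jaw/housing 345 34.3 [687.7  46.7] [227.7 141.1] 37.55 mean [669.3  33.3  34.3]
ring 232 49.8 [720.7  87.5] [195.   71.6] 3.68 mean [675.1  81.1  49.9]
bar 107 71.2 [729.8  84.3] [ 39.2 178.9] 80.29 mean [744.3  73.1  72.3]
table z -0.37461499431060674
white 21 [ 446.2 -220.4   21.5]
```

```bash
cat >> h.py <<'E'
from scipy.spatial.transform import Rotation as Ro
JA=np.radians(-8.84); JO=np.array([596.2,9.1])
JR=np.array([[np.cos(JA),-np.sin(JA)],[np.sin(JA),np.cos(JA)]])
def tojig(P): return np.c_[(np.asarray(P)[...,:2]-JO)@JR,np.asarray(P)[...,2]]
def toworld(p): return JO+JR@np.array(p,float)
def state():
    o=r.get_obs();R=Ro.from_quat(o['ee_rot']).as_matrix()
    print('t',o['time'],'tcp',o['eef_pos'].round(2),'toolx',R[:,0].round(4),'yawY',round(np.degrees(np.arctan2(R[1,1],R[0,1])),2),'F',o['force'].round(2),'T',o['ft_torque'].round(3),'op',round(o['opening'],2),'j6',o['joints'].round(2)); return o
E
python3 - <<'E'
from h import *
state()
p,d=load('top');X=cloud('top',d)
q=tojig(X[112:202,178:265].reshape(-1,3))
def f(name,x0,x1,y0,y1,lo,hi):
    m=(q[:,0]>x0)&(q[:,0]<x1)&(q[:,1]>y0)&(q[:,1]<y1)&(q[:,2]>lo)&(q[:,2]<hi);s=q[m]
    print(name,len(s),'x',s[:,0].min().round(1),s[:,0].max().round(1),'y',s[:,1].min().round(1),s[:,1].max().round(1))
    for a in np.arange(x0,x1,10):
        k=s[(s[:,0]>=a)&(s[:,0]<a+10)]
        if len(k):print('   ',a,k[:,1].min().round(1),k[:,1].max().round(1))
f('fence',-10,72,-45,0,30,39);f('jaw',10,76,2,45,30,39);f('stop',70,110,-40,40,40,46)
p2,d2=load('scene');X2=cloud('scene',d2);q=tojig(X2[188:258,240:335].reshape(-1,3))
f('S fence',-10,72,-45,0,30,39);f('S jaw',10,76,2,45,30,39);f('S stop',70,110,-40,40,40,46)
b=X[45:110,137:217].reshape(-1,3);print('bin z max',np.percentile(b[:,2],99), 'near corner',ray('top',217,110,80))
print('leg bare-end pt', np.array([522.3,-201])+85*np.array([np.cos(np.radians(15)),np.sin(np.radians(15))]))
g=np.array([522.3,-201])-30*np.array([np.cos(np.radians(15)),np.sin(np.radians(15))]);print('grasp',g,'target jig(-35,0)',toworld([-35,0]),'bar',toworld([45,88]))
E
```

```text
t 0.1 tcp [ 186.2  -569.73  221.93] toolx [-3.0e-04  1.6e-03 -1.0e+00] yawY -71.91 F [-0.12  0.57  0.19] T [-0.031 -0.002 -0.001] op 87.51 j6 [-1.37  0.36  1.51 -0.    1.27 -0.12]
fence 127 x -2.1 70.9 y -29.1 -13.4
    -10 -26.1 -17.5
    0 -29.1 -13.4
    10 -29.0 -13.9
    20 -28.6 -13.6
    30 -29.1 -14.6
    40 -28.6 -13.5
    50 -29.1 -13.7
    60 -28.2 -14.9
    70 -17.6 -17.6
jaw 104 x 20.0 69.8 y 19.3 44.6
    20 20.1 44.6
    30 21.1 37.0
    40 19.7 37.7
    50 19.3 43.7
    60 19.7 36.1
stop 119 x 79.1 99.8 y -29.9 29.5
    70 -25.1 16.7
    80 -29.9 29.5
    90 -29.5 28.7
S fence 85 x 1.8 70.3 y -31.2 -15.7
    0 -29.9 -17.1
    10 -31.0 -16.0
    20 -30.1 -15.8
    30 -31.0 -15.7
    40 -30.9 -16.0
    50 -30.4 -15.7
    60 -30.7 -16.1
    70 -31.2 -25.1
S jaw 73 x 23.3 72.3 y 17.2 43.7
    20 17.9 35.7
    30 17.4 43.7
    40 17.2 37.2
    50 17.6 35.1
    60 18.2 34.9
    70 17.4 33.8
S stop 105 x 81.8 102.8 y -31.4 27.9
    80 -31.4 27.9
    90 -30.4 27.2
    100 -28.8 26.4
bin z max 91.98383443596765 near corner [730.97253124  50.22646306  80.        ]
leg bare-end pt [ 604.40369523 -179.00038117]
grasp [ 493.32222521 -208.76457135] target jig(-35,0) [561.61575323  14.47864994] bar [654.18892284  89.13927054]
```

```bash
python3 -m crank '[-1,0.03,0.036,0,0,0,-1, -1,0.06,0.072,0,0,0,-2, -1,0.09,0.108,0,0,0,-3.1, -1,0.12,0.144,0,0,0,-3.1, -1,0.15,0.18,0,0,0,-3.1, -1,0.18,0.216,0,0,0,-3.1, -1,0.21,0.252,0,0,0,-3.1, -1,0.24,0.288,0,0,0,-3.1, -1,0.27,0.324,0,0,0,-3.1, -1,0.3,0.355,0,0,0,-3.1, -1,0.307,0.361,0,0,0,-3.1, -1,0.307,0.361,-0.05,0,0,-3.1]' 20; python3 -c "
from h import *
state()"
```

```text
time: 1.3
eef_pos: [499.4, -210.9, 177.4]
ee_rot: [0.705, 0.091, -0.697, 0.096]
force: [1.3, -1.0, -0.7]
opening: 87.5
t 1.3 tcp [ 499.42 -210.87  177.35] toolx [ 0.0117 -0.0067 -0.9999] yawY -74.82 F [ 1.34 -1.05 -0.7 ] T [-0.027 -0.007 -0.039] op 87.55 j6 [-0.53  0.32  1.7   0.    1.11  0.78]
```

```bash
python3 -m crank '[-1,0,0,-0.04,0,0,0, -1,0,0,-0.08,0,0,0, -1,0,0,-0.115,0,0,0, -1,0,0,-0.115,0,0,0, -1,0,0,-0.115,0,0,0, -1,0,0,-0.115,0,0,0]'; python3 -c "
from h import *
state()"
```

```text
time: 1.9
eef_pos: [494.4, -210.4, 59.3]
ee_rot: [0.702, 0.092, -0.7, 0.093]
force: [0.3, 0.4, -0.3]
opening: 87.7
t 1.9 tcp [ 494.43 -210.37   59.32] toolx [ 0.0023 -0.0014 -1.    ] yawY -75.02 F [ 0.28  0.44 -0.33] T [-0.005  0.023 -0.029] op 87.68 j6 [-0.53  0.47  1.81 -0.    0.85  0.78]
```

```bash
python3 -m crank '[-1,-0.001,0.0015,-0.03,0,0,0, -1,-0.001,0.0015,-0.05,0,0,0, -1,-0.001,0.0015,-0.054,0,0,0, -1,-0.001,0.0015,-0.054,0,0,0, 1,-0.001,0.0015,-0.054,0,0,0, 1,-0.001,0.0015,-0.054,0,0,0, 1,-0.001,0.0015,-0.054,0,0,0, 1,-0.001,0.0015,-0.054,0,0,0, 1,-0.001,0.0015,-0.054,0,0,0, 1,-0.001,0.0015,-0.054,0,0,0]' 20; python3 -c "
from h import *
state()"
```

```text
time: 2.9
eef_pos: [492.3, -207.8, 3.7]
ee_rot: [0.701, 0.092, -0.701, 0.092]
force: [0.4, -0.7, -0.1]
opening: 43.3
t 2.9 tcp [ 492.32 -207.78    3.69] toolx [ 0.e+00  1.e-04 -1.e+00] yawY -75.01 F [ 0.45 -0.74 -0.15] T [-0.049 -0.004 -0.039] op 43.27 j6 [-0.53  0.56  1.85  0.    0.73  0.78]
```

```bash
python3 -m crank '[1,0,0,0,0,0,0, 1,0,0,0,0,0,0, 1,0,0,0,0,0,0, 1,0,0,0,0,0,0, 1,0,0,0,0,0,0, 1,0,0,0,0,0,0]' 20; python3 -m crank '[1,0,0,0.02,0,0,0, 1,0,0,0.05,0,0,0, 1,0,0,0.08,0,0,0, 1,0,0,0.08,0,0,0, 1,0,0,0.08,0,0,0]'; python3 -c "
from h import *
state()
print(toworld([-35,2]))"
```

```text
time: 3.5
eef_pos: [492.3, -207.8, 3.6]
ee_rot: [-0.701, -0.092, 0.701, -0.092]
force: [0.6, -0.2, -2.0]
opening: 25.0
time: 4.0
eef_pos: [492.3, -207.7, 83.7]
ee_rot: [0.701, 0.092, -0.701, 0.092]
force: [-0.3, -0.3, -3.4]
opening: 25.1
t 4.0 tcp [ 492.3  -207.74   83.66] toolx [ 6.e-04 -2.e-04 -1.e+00] yawY -75.0 F [-0.29 -0.29 -3.38] T [-0.006  0.11  -0.028] op 25.07 j6 [-0.53  0.43  1.8   0.    0.91  0.78]
[561.92310465  16.45489261]
```

```bash
python3 -c "
from h import *
print(toworld([-48,2.5])-[492.3,-207.74])"
python3 -m crank '[1,0.006,0.028,0.01,0,0,-4, 1,0.012,0.056,0.01,0,0,-8, 1,0.018,0.084,0.01,0,0,-12, 1,0.024,0.112,0.01,0,0,-16, 1,0.032,0.14,0.01,0,0,-20, 1,0.04,0.168,0.01,0,0,-23.84, 1,0.048,0.196,0.01,0,0,-23.84, 1,0.0568,0.2267,0.01,0,0,-23.84, 1,0.0568,0.2267,0.01,0,0,-23.84, 1,0.0568,0.2267,0.01,0,0,-23.84, 1,0.0568,0.2267,0.01,0,0,-23.84]'
python3 - <<'E'
from h import *
o=state();print(tojig([o['eef_pos']]))
p,d=snap('top');p2,d2=snap('scene')
a=cv2.resize(p[110:220,175:330],None,fx=5,fy=5,interpolation=cv2.INTER_CUBIC)
X=cloud('top',d)
q=tojig(X[112:230,178:290].reshape(-1,3))
s=q[(q[:,2]>100)&(q[:,2]<128)&(q[:,0]>-20)&(abs(q[:,1])<30)]
print(len(s)); 
if len(s):
  R=cv2.minAreaRect(s[:,:2].astype(np.float32));print(R,np.median(s[:,2]))
cv2.imwrite('pics/t2.png',np.hstack([cv2.resize(p[90:250,150:310],(400,400)),cv2.resize(p2[150:290,180:320],(400,400))]))
E
```

```text
[ 56.85436514 226.68673754]
time: 5.1
eef_pos: [547.9, 18.4, 92.4]
ee_rot: [-0.704, 0.055, 0.706, 0.054]
force: [0.1, 0.3, -1.7]
opening: 24.9
t 5.1 tcp [547.9   18.39  92.44] toolx [-0.0025 -0.     -1.    ] yawY -98.85 F [ 0.1   0.31 -1.67] T [ 0.026  0.043 -0.024] op 24.9 j6 [-0.09  0.44  1.76 -0.    0.94  1.63]
[[-49.15508727   1.75975028  92.44473929]]
0
```

View pics/t2.png

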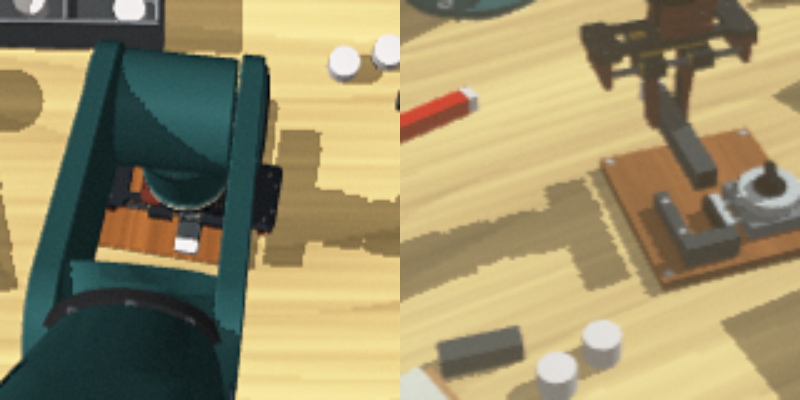

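Run:
```python
from h import *
for n in('top','scene'):
    p,d=load(n);X=cloud(n,d);q=X.reshape(-1,3);g=p.reshape(-1,3);j=tojig(q)
    m=(q[:,2]>95)&(q[:,2]<122)&(j[:,0]>-40)&(j[:,0]<75)&(abs(j[:,1])<25)
    s=j[m];print(n,len(s))
    m=(j[:,2]>109)&(j[:,2]<118)&(j[:,0]>-15)&(j[:,0]<90)&(abs(j[:,1])<25);s=j[m]
    if len(s)>5:print(s.min(0),s.max(0),cv2.minAreaRect(s[:,:2].astype(np.float32)))
```

```text
top 0
scene 312
[-14.94055257 -13.11446091 109.0095386 ] [ 68.74202734  12.88882504 116.78588962] ((26.89653778076172, -0.1574993133544922), (83.9661865234375, 25.737110137939453), 0.8154948949813843)
```

The left half shows the arm hiding most of the leg from above, with the foot at (187,242). In the right half the leg is held level with its bare end towards the stop at about (710,180), over the open channel. Both are as planned, so I lower it.

```bash
python3 -m crank '[1,0,0,-0.02,0,0,0, 1,0,0,-0.04,0,0,0, 1,0,0,-0.055,0,0,0, 1,0,0,-0.064,0,0,0, 1,0,0,-0.069,0,0,0, 1,0,0,-0.072,0,0,0, 1,0,0,-0.072,0,0,0, 1,0,0,-0.072,0,0,0]'
python3 -c "
from h import *
o=state();print(tojig([o['eef_pos']]))"
```

```text
time: 6.0
eef_pos: [549.6, 18.8, 22.2]
ee_rot: [0.705, -0.055, -0.705, -0.055]
force: [0.5, -0.5, -1.9]
opening: 24.6
t 6.0 tcp [549.63  18.82  22.16] toolx [ 0.0011  0.     -1.    ] yawY -98.85 F [ 0.5  -0.49 -1.87] T [0.038 0.061 0.027] op 24.61 j6 [-0.09  0.55  1.81  0.    0.79  1.63]
[[-47.51454787   2.44945221  22.15737951]]
```

```bash
python3 -m crank '[1,0,0,-0.0025,0,0,0, 1,0.003,-0.0005,-0.0025,0,0,0, 1,0.0059,-0.0009,-0.0025,0,0,0, 1,0.0089,-0.0014,-0.0025,0,0,0, 1,0.0089,-0.0014,-0.0025,0,0,0, 1,0.0089,-0.0014,-0.0025,0,0,0]'
S='from h import *
o=state();print(tojig([o["eef_pos"]]),"Fj",o["force"][:2]@JR)'; echo "$S">s.py; python3 s.py
python3 -m crank '[1,0.001,-0.00015,0,0,0,0, 1,0.001,-0.00015,0,0,0,0, 1,0.002,-0.0003,0,0,0,0, 1,0.002,-0.0003,0,0,0,0, 1,0.003,-0.00045,0,0,0,0, 1,0.003,-0.00045,0,0,0,0]'; python3 s.py
```

```text
time: 6.6
eef_pos: [558.2, 17.5, 19.1]
ee_rot: [0.705, -0.055, -0.705, -0.055]
force: [0.2, -0.3, -2.9]
opening: 25.0
t 6.6 tcp [558.17  17.48  19.13] toolx [ 1.e-04  1.e-04 -1.e+00] yawY -98.85 F [ 0.18 -0.28 -2.94] T [0.069 0.117 0.022] op 24.99 j6 [-0.09  0.56  1.79  0.    0.79  1.63]
[[-38.86857613   2.43352411  19.13123258]] Fj [ 0.22153896 -0.24987791]
time: 7.2
eef_pos: [561.2, 17.0, 19.1]
ee_rot: [0.705, -0.054, -0.705, -0.055]
force: [-0.3, 0.1, -2.9]
opening: 24.7
t 7.2 tcp [561.2   17.02  19.13] toolx [ 2.e-04  1.e-04 -1.e+00] yawY -98.84 F [-0.27  0.07 -2.91] T [0.047 0.045 0.017] op 24.69 j6 [-0.09  0.56  1.78  0.    0.8   1.63]
[[-35.80101243   2.45172006  19.12527933]] Fj [-0.27955469  0.02321436]
```

```bash
python3 -m crank '[1,0.001,-0.00015,0,0,0,0, 1,0.001,-0.00015,0,0,0,0, 1,0.001,-0.00015,0,0,0,0]'; python3 s.py
python3 -m crank '[1,0.001,-0.00015,0,0,0,0, 1,0.001,-0.00015,0,0,0,0, 1,0.001,-0.00015,0,0,0,0]'; python3 s.py
```

```text
time: 7.5
eef_pos: [561.7, 16.9, 19.1]
ee_rot: [-0.705, 0.054, 0.705, 0.055]
force: [-0.8, 0.4, -1.3]
opening: 24.8
t 7.5 tcp [561.74  16.93  19.06] toolx [-5.e-04  1.e-04 -1.e+00] yawY -98.84 F [-0.85  0.39 -1.29] T [ 0.003  0.233 -0.013] op 24.79 j6 [-0.09  0.56  1.78  0.    0.8   1.63]
[[-35.24994425   2.4432972   19.0624649 ]] Fj [-0.89791331  0.25985689]
time: 7.8
eef_pos: [561.8, 16.9, 18.9]
ee_rot: [-0.704, 0.054, 0.706, 0.055]
force: [-5.4, 0.7, -0.7]
opening: 24.7
t 7.8 tcp [561.8   16.91  18.88] toolx [-2.1e-03  3.0e-04 -1.0e+00] yawY -98.84 F [-5.38  0.72 -0.65] T [ 0.076  0.685 -0.036] op 24.73 j6 [-0.09  0.56  1.78  0.    0.8   1.63]
[[-35.1878282    2.42851432  18.87543659]] Fj [-5.42382437 -0.11531514]
```

```bash
python3 -m crank '[1,-0.0013,-0.0009,0,0,0,0, 1,-0.0015,-0.0019,0,0,0,0, 1,-0.0016,-0.0027,0,0,0,0, 1,-0.0016,-0.0027,0,0,0,0]'; python3 s.py
python3 -m crank '[1,-0.00015,-0.001,0,0,0,0, 1,-0.00015,-0.001,0,0,0,0, 1,-0.00015,-0.001,0,0,0,0]'; python3 s.py
```

```text
time: 8.2
eef_pos: [561.4, 14.1, 19.0]
ee_rot: [-0.705, 0.054, 0.705, 0.055]
force: [-2.9, 1.6, -2.8]
opening: 25.0
t 8.2 tcp [561.36  14.06  19.03] toolx [-2.e-04  2.e-04 -1.e+00] yawY -98.85 F [-2.91  1.65 -2.78] T [0.336 0.45  0.133] op 24.96 j6 [-0.1   0.56  1.78  0.    0.8   1.63]
[[-35.1902879   -0.4532979   19.02948314]] Fj [-3.12932239  1.18077922]
time: 8.5
eef_pos: [561.2, 13.0, 19.1]
ee_rot: [-0.705, 0.055, 0.705, 0.055]
force: [-2.2, 1.2, -2.9]
opening: 24.8
t 8.5 tcp [561.18  13.02  19.06] toolx [-2.e-04  1.e-04 -1.e+00] yawY -98.85 F [-2.16  1.22 -2.86] T [0.303 0.564 0.076] op 24.83 j6 [-0.1   0.56  1.78  0.    0.8   1.63]
[[-35.20809059  -1.51098735  19.06299838]] Fj [-2.32135018  0.87773888]
```

```bash
python3 -m crank '[1,-0.0001,-0.0007,0,0,0,0, 1,-0.0001,-0.0007,0,0,0,0, 1,-0.0001,-0.0007,0,0,0,0]'; python3 s.py
python3 -m crank '[1,-0.0001,-0.0007,0,0,0,0, 1,-0.0001,-0.0007,0,0,0,0, 1,-0.0001,-0.0007,0,0,0,0]'; python3 s.py
```

```text
time: 8.8
eef_pos: [561.2, 12.9, 19.1]
ee_rot: [-0.705, 0.054, 0.705, 0.055]
force: [-2.3, 3.8, -2.9]
opening: 24.8
t 8.8 tcp [561.16  12.93  19.08] toolx [ 0.     0.001 -1.   ] yawY -98.86 F [-2.3   3.8  -2.88] T [0.868 0.474 0.193] op 24.85 j6 [-0.1   0.56  1.78  0.    0.8   1.62]
[[-35.21400808  -1.59556146  19.08345482]] Fj [-2.85442858  3.40062864]
time: 9.1
eef_pos: [561.2, 12.9, 19.1]
ee_rot: [0.705, -0.054, -0.705, -0.055]
force: [-1.6, 6.9, -2.4]
opening: 25.1
t 9.1 tcp [561.19  12.87  19.11] toolx [ 3.0e-04  1.8e-03 -1.0e+00] yawY -98.87 F [-1.61  6.91 -2.4 ] T [1.342 0.384 0.305] op 25.09 j6 [-0.1   0.56  1.78  0.    0.8   1.62]
[[-35.1712561   -1.65098195  19.1134158 ]] Fj [-2.65693946  6.57942761]
```

```bash
python3 -m crank '[1,0.0001,0.0009,-0.0005,0,0,0, 1,0.0001,0.0009,-0.001,0,0,0, 1,0.0016,0.0007,-0.001,0,0,0, 1,0.0016,0.0007,-0.001,0,0,0, 1,0.0016,0.0007,-0.001,0,0,0]'; python3 s.py
```

```text
time: 9.6
eef_pos: [561.3, 13.0, 18.5]
ee_rot: [-0.704, 0.054, 0.706, 0.055]
force: [-7.0, 4.9, 7.1]
opening: 25.1
t 9.6 tcp [561.26  12.96  18.55] toolx [-0.0023  0.001  -1.    ] yawY -98.87 F [-7.    4.92  7.07] T [0.833 1.05  0.051] op 25.13 j6 [-0.1   0.56  1.78  0.    0.8   1.62]
[[-35.11816372  -1.55931524  18.54871475]] Fj [-7.67398768  3.78852127]
```

```bash
python3 -m crank '[1,-0.0004,0.0005,0.0004,0,0,0, 0.3,-0.0004,0.0005,0.0004,0,0,0, 0.3,-0.0004,0.0005,0.0004,0,0,0, 0.1,-0.0004,0.0005,0.0004,0,0,0, 0,-0.0004,0.0005,0.0004,0,0,0, 0,-0.0004,0.0005,0.0004,0,0,0]'; python3 s.py
python3 -m crank '[0,0,0,0.01,0,0,0, 0,0,0,0.03,0,0,0, 0,0,0,0.06,0,0,0, -0.3,0,0,0.1,0,0,0, -0.3,0,0,0.13,0,0,0,-0.3,0,0,0.13,0,0,0]'; python3 s.py
python3 - <<'E'
from h import *
for n in('top','scene'):
    p,d=snap(n);j=tojig(cloud(n,d).reshape(-1,3))
    m=(j[:,2]>37)&(j[:,2]<43)&(j[:,0]>-100)&(j[:,0]<74)&(abs(j[:,1])<18);s=j[m]
    print(n,len(s))
    if len(s)>5:print(s.min(0).round(1),s.max(0).round(1),cv2.minAreaRect(s[:,:2].astype(np.float32)))
    cv2.imwrite(f'pics/{n}3.png',cv2.resize(p[170:270,220:340] if n=='scene' else p[100:230,160:290],None,fx=4,fy=4,interpolation=cv2.INTER_CUBIC))
E
```

```text
time: 10.2
eef_pos: [562.7, 12.7, 18.6]
ee_rot: [0.705, -0.055, -0.705, -0.055]
force: [0.2, -0.2, -0.4]
opening: 43.7
t 10.2 tcp [562.75  12.7   18.63] toolx [ 8.e-04 -0.e+00 -1.e+00] yawY -98.85 F [ 0.17 -0.2  -0.37] T [ 0.04   0.042 -0.012] op 43.65 j6 [-0.1   0.56  1.78  0.    0.8   1.63]
[[-33.60828685  -1.58302296  18.62718396]] Fj [ 0.19529794 -0.17159181]
time: 10.8
eef_pos: [565.7, 12.6, 153.7]
ee_rot: [0.708, -0.055, -0.702, -0.054]
force: [0.5, 0.7, 0.4]
opening: 56.7
t 10.8 tcp [565.72  12.57 153.71] toolx [ 9.2e-03 -8.0e-04 -1.0e+00] yawY -98.84 F [0.51 0.74 0.43] T [ 0.02   0.021 -0.015] op 56.7 j6 [-0.1   0.38  1.67  0.    1.08  1.63]
[[-30.6530104   -1.25275336 153.7113165 ]] Fj [0.38602016 0.80506857]
top 158
[-89.3 -13.3  37. ] [-10.7  11.3  43. ] ((-50.01988220214844, -0.9388790130615234), (78.54692077636719, 24.03356170654297), 0.950828492641449)
scene 257
[-88.1 -15.8  37. ] [73.2 10.3 42.6] ((-7.508995056152344, -2.5745086669921875), (26.018022537231445, 161.2976837158203), 89.85322570800781)
```

View pics/scene3.png

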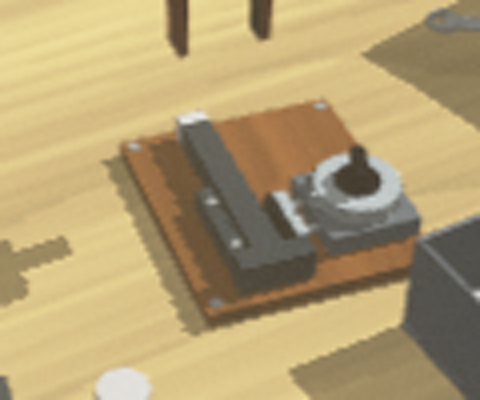

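The leg lies in the channel, bare end at the stop (270,260), foot at (190,120), released. The fingers are clear. Now the knob.

```bash
python3 -m crank '[-0.3,0.008,0.008,0,0,0,8, -0.3,0.016,0.015,0,0,0,16, -0.3,0.024,0.022,0,0,0,24, -0.3,0.032,0.03,0,0,0,32, -0.3,0.04,0.037,0,0,0,40, -0.3,0.048,0.044,0,0,0,48, -0.3,0.056,0.05,0,0,0,56, -0.3,0.064,0.058,0,0,0,64, -0.3,0.072,0.064,0,0,0,72, -0.3,0.08,0.07,0,0,0,80, -0.3,0.088,0.0765,0,0,0,82.6]'
python3 -m crank '[-0.3,0,0,0,0,0,8, -0.3,0,0,0,0,0,16, -0.3,0,0,0,0,0,24, -0.3,0,0,0,0,0,32, -0.3,0,0,0,0,0,40, -0.3,0,0,0,0,0,48, -0.3,0,0,0,0,0,56, -0.3,0,0,0,0,0,64, -0.3,0,0,0,0,0,72, -0.3,0,0,0,0,0,80, -0.3,0,0,0,0,0,80,-0.3,0,0,0,0,0,80]'; python3 s.py
```

```text
time: 12.0
eef_pos: [649.1, 89.5, 146.3]
ee_rot: [-0.564, -0.426, 0.566, -0.425]
force: [0.3, 0.1, 0.5]
opening: 57.2
time: 13.2
eef_pos: [649.3, 89.3, 147.1]
ee_rot: [0.162, 0.689, -0.162, 0.687]
force: [-0.2, 0.3, 0.6]
opening: 57.1
t 13.2 tcp [649.35  89.3  147.14] toolx [-2.5e-03 -2.0e-04 -1.0e+00] yawY 63.54 F [-0.19  0.26  0.65] T [-0.004 -0.148  0.021] op 57.09 j6 [ 0.03  0.51  1.46 -0.    1.17 -1.08]
[[ 40.19170457  87.41042328 147.13851927]] Fj [-0.23178487  0.23064147]
```

```bash
python3 -m crank '[-0.1,0.0047,-0.0002,-0.03,0,0,0.3, -0.1,0.0047,-0.0002,-0.055,0,0,0.3, -0.1,0.0047,-0.0002,-0.07,0,0,0.3, -0.1,0.0047,-0.0002,-0.07,0,0,0.3, -0.1,0.0047,-0.0002,-0.07,0,0,0.3]'; python3 s.py
```

```text
time: 13.7
eef_pos: [655.0, 89.1, 78.6]
ee_rot: [0.159, 0.689, -0.159, 0.689]
force: [-0.3, 0.3, 0.4]
opening: 48.1
t 13.7 tcp [654.99  89.14  78.59] toolx [-5.e-04 -1.e-04 -1.e+00] yawY 64.0 F [-0.25  0.29  0.41] T [ 0.048 -0.156 -0.   ] op 48.15 j6 [ 0.03  0.59  1.51 -0.    1.04 -1.09]
[[45.79215955 88.1204727  78.59143389]] Fj [-0.29340507  0.25048922]
```

```bash
python3 -m crank '[-0.1,-0.0006,0,-0.01,0,0,0, -0.1,-0.0006,0,-0.019,0,0,0, -0.1,-0.0006,0,-0.02,0,0,0, -0.1,-0.0006,0,-0.02,0,0,0]'; python3 s.py
python3 -m crank '[0.4,0,0,0,0,0,0, 0.5,0,0,0,0,0,0, 0.6,0,0,0,0,0,0, 0.6,0,0,0,0,0,0, 0.6,0,0,0,0,0,0]' 40; python3 s.py
```

```text
time: 14.1
eef_pos: [654.1, 89.1, 58.2]
ee_rot: [0.159, 0.689, -0.159, 0.689]
force: [1.1, -0.1, 0.3]
opening: 48.2
t 14.1 tcp [654.09  89.14  58.22] toolx [-7.e-04 -1.e-04 -1.e+00] yawY 64.05 F [ 1.15 -0.14  0.34] T [-0.015 -0.163  0.017] op 48.16 j6 [ 0.03  0.61  1.52 -0.    1.01 -1.09]
[[44.89967017 87.98034236 58.21825467]] Fj [1.15396923 0.03940757]
time: 14.6
eef_pos: [654.5, 89.2, 58.7]
ee_rot: [0.159, 0.689, -0.159, 0.689]
force: [-0.3, 0.1, 0.5]
opening: 17.5
t 14.6 tcp [654.48  89.16  58.66] toolx [ 2.e-04 -1.e-04 -1.e+00] yawY 64.06 F [-0.33  0.11  0.48] T [ 0.06  -0.187  0.056] op 17.52 j6 [ 0.03  0.61  1.52 -0.    1.01 -1.09]
[[45.2809888 88.061507  58.6602291]] Fj [-0.34013054  0.05482138]
```

```bash
python3 -m crank '[0.7,0,0,0,0,0,0, 0.8,0,0,0,0,0,0, 0.9,0,0,0,0,0,0, 0.9,0,0,0,0,0,0, 0.9,0,0,0,0,0,0]' 40; python3 s.py; python3 s.py
```

```text
time: 15.1
eef_pos: [654.3, 88.9, 58.6]
ee_rot: [0.159, 0.689, -0.159, 0.689]
force: [-1.2, -2.0, 2.3]
opening: 11.7
t 15.1 tcp [654.27  88.87  58.56] toolx [-3.e-04 -4.e-04 -1.e+00] yawY 64.05 F [-1.2  -1.98  2.26] T [-0.351  0.028 -0.152] op 11.66 j6 [ 0.03  0.61  1.52 -0.    1.01 -1.09]
[[45.12082913 87.7486224  58.55711825]] Fj [-0.87730519 -2.14357082]
t 15.1 tcp [654.27  88.87  58.56] toolx [-3.e-04 -4.e-04 -1.e+00] yawY 64.05 F [-1.2  -1.98  2.26] T [-0.351  0.028 -0.152] op 11.66 j6 [ 0.03  0.61  1.52 -0.    1.01 -1.09]
[[45.12082913 87.7486224  58.55711825]] Fj [-0.87730519 -2.14357082]
```

```bash
python3 -m crank '[0.9,0,0,0,0,0,-4, 0.9,0,0,0,0,0,-8, 0.9,0,0,0,0,0,-12, 0.9,0,0,0,0,0,-12, 0.9,0,0,0,0,0,-12, 0.9,0,0,0,0,0,-12]'; python3 s.py
python3 -m crank '[0.9,0,0,0,0,0,-4, 0.9,0,0,0,0,0,-8, 0.9,0,0,0,0,0,-12, 0.9,0,0,0,0,0,-12, 0.9,0,0,0,0,0,-12, 0.9,0,0,0,0,0,-12]'; python3 s.py
python3 -m crank '[0.9,0,0,0,0,0,-4, 0.9,0,0,0,0,0,-8, 0.9,0,0,0,0,0,-8, 0.9,0,0,0,0,0,-8, 0.9,0,0,0,0,0,-8]'; python3 s.py
```

```text
time: 15.7
eef_pos: [654.4, 89.1, 58.6]
ee_rot: [0.229, 0.669, -0.23, 0.669]
force: [-0.1, -1.2, 2.6]
opening: 11.7
t 15.7 tcp [654.41  89.12  58.56] toolx [ 0.e+00 -1.e-04 -1.e+00] yawY 52.12 F [-0.1  -1.23  2.61] T [-0.247 -0.054 -0.082] op 11.65 j6 [ 0.03  0.61  1.52 -0.    1.01 -0.88]
[[45.22128749 88.01040146 58.56471373]] Fj [ 0.08717295 -1.23455514]
time: 16.3
eef_pos: [654.6, 89.3, 58.6]
ee_rot: [0.298, 0.641, -0.298, 0.641]
force: [-0.0, 0.4, 0.3]
opening: 11.7
t 16.3 tcp [654.6   89.3   58.57] toolx [ 3.e-04  3.e-04 -1.e+00] yawY 40.13 F [-0.04  0.41  0.26] T [-0.057 -0.171 -0.046] op 11.72 j6 [ 0.03  0.61  1.52  0.    1.01 -0.67]
[[45.38417363 88.2212022  58.56824801]] Fj [-0.10203491  0.40250038]
time: 16.8
eef_pos: [654.7, 89.4, 58.5]
ee_rot: [0.342, 0.619, -0.342, 0.619]
force: [1.5, 1.5, -0.5]
opening: 11.7
t 16.8 tcp [654.71  89.41  58.53] toolx [ 5.e-04  4.e-04 -1.e+00] yawY 32.14 F [ 1.51  1.51 -0.53] T [ 0.207 -0.349 -0.063] op 11.67 j6 [ 0.03  0.61  1.52  0.    1.01 -0.53]
[[45.47470252 88.34310776 58.53073358]] Fj [1.25562224 1.72493523]
```

```bash
python3 -m crank '[0.9,0,0,0,0,0,-4, 0.9,0,0,0,0,0,-8, 0.9,0,0,0,0,0,-8, 0.9,0,0,0,0,0,-8, 0.9,0,0,0,0,0,-8]'; python3 s.py
cat > jaw.py <<'E'
from h import *
p,d=snap('scene');X=cloud('scene',d);j=tojig(X.reshape(-1,3))
m=(j[:,0]>25)&(j[:,0]<68)&(j[:,2]>31)&(j[:,2]<37)&(j[:,1]>0)&(j[:,1]<42);s=j[m]
print(len(s),'jaw ymin by x',[ (a,s[(s[:,0]>=a)&(s[:,0]<a+10)][:,1].min().round(1)) for a in(25,35,45,55) if ((s[:,0]>=a)&(s[:,0]<a+10)).any()], 'ymax',s[:,1].max().round(1) if len(s) else 0)
m=(j[:,0]>-85)&(j[:,0]<74)&(j[:,2]>37)&(j[:,2]<43)&(abs(j[:,1])<18);s=j[m]
print(len(s),s.min(0).round(1),s.max(0).round(1),cv2.minAreaRect(s[:,:2].astype(np.float32)))
E
python3 jaw.py
```

```text
time: 17.3
eef_pos: [654.9, 89.5, 58.6]
ee_rot: [0.385, 0.593, -0.384, 0.594]
force: [3.3, 2.6, -1.6]
opening: 11.3
t 17.3 tcp [654.89  89.45  58.58] toolx [ 9.e-04  5.e-04 -1.e+00] yawY 24.14 F [ 3.27  2.59 -1.57] T [ 0.468 -0.755 -0.056] op 11.29 j6 [ 0.03  0.61  1.52  0.    1.   -0.39]
[[45.64562835 88.41586447 58.57572094]] Fj [2.83568266 3.06705637]
52 jaw ymin by x [(25, np.float64(15.6)), (35, np.float64(12.1)), (45, np.float64(15.8)), (55, np.float64(13.9))] ymax 37.3
256 [-84.3 -15.9  37. ] [73.7 16.8 43. ] ((-5.329719543457031, 0.3078784942626953), (157.89828491210938, 32.216400146484375), 0.4393247067928314)
```

```bash
python3 -m crank '[0.9,0.0005,0.0004,0,0,0,-4, 0.9,0.0005,0.0004,0,0,0,-4, 0.9,0.0005,0.0004,0,0,0,-4, 0.9,0.0005,0.0004,0,0,0,-4]'; python3 s.py|head -1
python3 -m crank '[0.9,0,0,0,0,0,-4, 0.9,0,0,0,0,0,-4, 0.9,0,0,0,0,0,-4, 0.9,0,0,0,0,0,-4]'; python3 s.py|head -1
python3 -m crank '[0.9,0,0,0,0,0,-4, 0.9,0,0,0,0,0,-4, 0.9,0,0,0,0,0,-4, 0.9,0,0,0,0,0,-4]'; python3 s.py|head -1
```

```text
time: 17.75
eef_pos: [655.0, 89.5, 58.6]
ee_rot: [0.405, 0.58, -0.405, 0.58]
force: [2.4, 1.1, -0.9]
opening: 11.4
t 17.75 tcp [654.98  89.51  58.56] toolx [ 1.e-04  0.e+00 -1.e+00] yawY 20.13 F [ 2.38  1.06 -0.86] T [ 0.261 -0.678 -0.012] op 11.45 j6 [ 0.03  0.61  1.52  0.    1.01 -0.32]
time: 18.15
eef_pos: [655.1, 89.5, 58.6]
ee_rot: [0.425, 0.565, -0.425, 0.565]
force: [2.9, 1.2, -1.4]
opening: 11.6
t 18.15 tcp [655.07  89.53  58.58] toolx [ 3.e-04  0.e+00 -1.e+00] yawY 16.13 F [ 2.93  1.15 -1.42] T [ 0.224 -0.758 -0.042] op 11.62 j6 [ 0.03  0.61  1.52  0.    1.01 -0.25]
time: 18.55
eef_pos: [655.2, 89.6, 58.6]
ee_rot: [0.444, 0.55, -0.444, 0.55]
force: [3.9, 2.2, -1.7]
opening: 11.8
t 18.55 tcp [655.16  89.56  58.58] toolx [ 4.e-04  1.e-04 -1.e+00] yawY 12.13 F [ 3.95  2.15 -1.72] T [ 0.282 -0.844 -0.063] op 11.79 j6 [ 0.03  0.61  1.52  0.    1.01 -0.18]
```

```bash
cat > tq.py <<'E'
from h import *
T=[];F=[]
for i in range(6):
    r.snapshot('scene');o=r.get_obs();T.append(o['ft_torque'][2]);F.append(o['force'])
R=Ro.from_quat(o['ee_rot']).as_matrix()
print('yaw',round(np.degrees(np.arctan2(R[1,1],R[0,1])),2),'Tz',np.mean(T).round(4),'sd',np.std(T).round(4),'F',np.mean(F,0).round(1),'t',o['time'])
E
python3 -m crank '[0.9,0.0005,0.0003,0,0,0,0, 0.9,0.0005,0.0003,0,0,0,0]'|head -1; python3 tq.py
for i in 1; do python3 -m crank '[0.9,0,0,0,0,0,-3, 0.9,0,0,0,0,0,-3, 0.9,0,0,0,0,0,-3]'|head -1; python3 tq.py; done
python3 -m crank '[0.9,0,0,0,0,0,-3, 0.9,0,0,0,0,0,-3, 0.9,0,0,0,0,0,-3]'|head -1; python3 tq.py
```

```text
time: 18.75
yaw 12.07 Tz -0.0049 sd 0.0404 F [ 2.1 -0.2  0.2] t 19.05
time: 19.35
yaw 9.08 Tz 0.0529 sd 0.0285 F [ 1.9 -1.7  1.2] t 19.65
time: 19.95
yaw 6.08 Tz 0.0813 sd 0.0169 F [ 1.3 -2.6  1.8] t 20.25
```

```bash
python3 tq.py; python3 tq.py; python3 jaw.py; python3 -m crank '[0.9,0,0,0,0,0,-2, 0.9,0,0,0,0,0,-2, 0.9,0,0,0,0,0,-2]'|head -1; python3 tq.py; python3 tq.py;python3 - <<'E'
from h import *
p,_=load('scene');cv2.imwrite('pics/s5.png',cv2.resize(p[195:255,245:335],None,fx=8,fy=8,interpolation=cv2.INTER_CUBIC))
E
```

```text
yaw 6.06 Tz 0.0805 sd 0.0287 F [ 1.6 -3.   2.4] t 20.55
yaw 6.05 Tz 0.061 sd 0.0209 F [ 1.5 -3.6  2.5] t 20.85
45 jaw ymin by x [(25, np.float64(3.3)), (35, np.float64(12.0)), (45, np.float64(13.3)), (55, np.float64(14.1))] ymax 27.9
257 [-84.  -16.4  37. ] [73.3 10.4 42.8] ((-5.317878723144531, -3.0263967514038086), (157.3679962158203, 26.51297378540039), 0.1573438197374344)
time: 21.2
yaw 4.07 Tz 0.1296 sd 0.0345 F [ 1.4 -4.6  3. ] t 21.5
yaw 4.06 Tz 0.1524 sd 0.0291 F [ 1.4 -5.   2.9] t 21.8
```

View pics/s5.png

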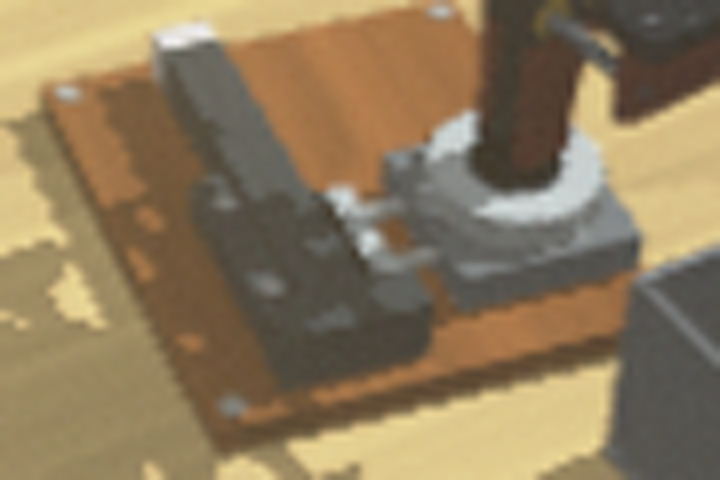

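The jaw plate is at or near the leg (350,220), with the leg flush to the fence, the stop at (350,370), and fingers above the ring. The torque and angle estimates disagree because the step sizes were mixed. I back off and close again with identical steps, reading the torque both moving and at rest.

```bash
cat > mv.py <<'E'
from h import *
o=r.get_obs();print('moving Tz',o['ft_torque'][2].round(3),end='  ')
E
python3 -m crank '[0.9,0,0.0006,0,0,0,5, 0.9,0,0.0006,0,0,0,10, 0.9,0,0.0006,0,0,0,15, 0.9,0,0.0006,0,0,0,20, 0.9,0,0.0006,0,0,0,26, 0.9,0,0.0006,0,0,0,26]'|head -1; python3 tq.py
python3 -m crank '[0.9,0,0,0,0,0,-2, 0.9,0,0,0,0,0,-4]'|head -1;python3 mv.py; python3 -m crank '[0.9,0,0,0,0,0,0, 0.9,0,0,0,0,0,0]'|head -1; python3 tq.py
python3 -m crank '[0.9,0,0,0,0,0,-2, 0.9,0,0,0,0,0,-4]'|head -1;python3 mv.py; python3 -m crank '[0.9,0,0,0,0,0,0, 0.9,0,0,0,0,0,0]'|head -1; python3 tq.py
python3 -m crank '[0.9,0,0,0,0,0,-2, 0.9,0,0,0,0,0,-4]'|head -1;python3 mv.py; python3 -m crank '[0.9,0,0,0,0,0,0, 0.9,0,0,0,0,0,0]'|head -1; python3 tq.py
python3 -m crank '[0.9,0,0,0,0,0,-2, 0.9,0,0,0,0,0,-4]'|head -1;python3 mv.py; python3 -m crank '[0.9,0,0,0,0,0,0, 0.9,0,0,0,0,0,0]'|head -1; python3 tq.py
python3 -m crank '[0.9,0,0,0,0,0,-2, 0.9,0,0,0,0,0,-4]'|head -1;python3 mv.py; python3 -m crank '[0.9,0,0,0,0,0,0, 0.9,0,0,0,0,0,0]'|head -1; python3 tq.py
```

```text
time: 22.4
yaw 30.07 Tz 0.1593 sd 0.0243 F [ 0.  -7.1  4.6] t 22.7
time: 22.9
moving Tz 0.177  time: 23.1
yaw 26.06 Tz 0.0769 sd 0.0377 F [ 0.  -7.   4.2] t 23.4
time: 23.6
moving Tz 0.19  time: 23.8
yaw 22.06 Tz 0.0496 sd 0.0277 F [ 0.6 -7.1  4.2] t 24.1
time: 24.3
moving Tz 0.186  time: 24.5
yaw 18.06 Tz 0.0568 sd 0.0228 F [ 0.6 -6.7  4.1] t 24.8
time: 25.0
moving Tz 0.199  time: 25.2
yaw 14.06 Tz 0.0477 sd 0.015 F [ 0.8 -6.7  3.8] t 25.5
time: 25.7
moving Tz 0.214  time: 25.9
yaw 10.06 Tz 0.0914 sd 0.0228 F [ 0.7 -6.8  3.8] t 26.2
```

```bash
python3 -m crank '[0.9,0,0,0,0,0,-2, 0.9,0,0,0,0,0,-4]'|head -1;python3 mv.py; python3 -m crank '[0.9,0,0,0,0,0,0, 0.9,0,0,0,0,0,0]'|head -1; python3 tq.py
python3 -m crank '[0.9,0,0,0,0,0,-2, 0.9,0,0,0,0,0,-4]'|head -1;python3 mv.py; python3 -m crank '[0.9,0,0,0,0,0,0, 0.9,0,0,0,0,0,0]'|head -1; python3 tq.py
```

```text
time: 26.4
moving Tz 0.244  time: 26.6
yaw 6.07 Tz 0.1229 sd 0.0437 F [ 1.3 -6.7  3.5] t 26.9
time: 27.1
moving Tz 0.321  time: 27.3
yaw 2.07 Tz 0.1776 sd 0.0282 F [ 1.8 -6.8  2.8] t 27.6
```

```bash
python3 -m crank '[0.9,0,0,0,0,0,-1.2, 0.9,0,0,0,0,0,-2.5]'|head -1;python3 mv.py; python3 -m crank '[0.9,0,0,0,0,0,0, 0.9,0,0,0,0,0,0]'|head -1; python3 tq.py; python3 tq.py
```

```text
time: 27.8
moving Tz 0.34  time: 28.0
yaw -0.42 Tz 0.2248 sd 0.0245 F [ 1.6 -6.6  2.5] t 28.3
yaw -0.42 Tz 0.222 sd 0.0401 F [ 1.7 -6.3  3.2] t 28.6
```

```bash
python3 -m crank '[0.9,-0.0001,-0.0008,0,0,0,0, 0.9,-0.0001,-0.0008,0,0,0,0, 0.9,-0.0001,-0.0008,0,0,0,0]'; python3 s.py|head -1; python3 tq.py
python3 -m crank '[0.6,0,0,0,0,0,0, 0.5,0,0,0,0,0,0, 0.3,0,0,0,0,0,0, 0.2,0,0,0,0,0,0, 0.2,0,0,0.01,0,0,0, 0.2,0,0,0.03,0,0,0, 0.2,0,0,0.07,0,0,0, 0.2,0,0,0.11,0,0,0, 0.2,-0.03,0,0.15,0,0,0, 0.2,-0.08,0,0.17,0,0,0, 0.2,-0.13,0,0.17,0,0,0, 0.2,-0.18,0,0.17,0,0,0]'
python3 -m crank '[0.2,-0.03,-0.04,0,0,0,0, 0.2,-0.06,-0.08,0,0,0,0, 0.2,-0.06,-0.12,0,0,0,0, 0.2,-0.06,-0.17,0,0,0,0, 0.2,-0.06,-0.22,0,0,0,0, 0.2,-0.06,-0.25,0,0,0,0,0.2,-0.06,-0.25,0,0,0,0]'; python3 s.py
python3 - <<'E'
from h import *
p0=np.load('top.npz')  # may be mid-job
p,d=snap('top');X=cloud('top',d);j=tojig(X.reshape(-1,3))
def s(x0,x1,y0,y1,lo,hi):
    m=(j[:,0]>x0)&(j[:,0]<x1)&(j[:,1]>y0)&(j[:,1]<y1)&(j[:,2]>lo)&(j[:,2]<hi);return j[m]
a=s(-100,76,-18,18,37.5,43);print('leg',len(a),a.min(0).round(1),a.max(0).round(1),cv2.minAreaRect(a[:,:2].astype(np.float32)))
b=s(20,70,80-40,130,66,80);print('bar',cv2.minAreaRect(b[:,:2].astype(np.float32)) if len(b) else 0)
c=s(20,70,5,45,30,37);print('jaw y',c[:,1].min(),c[:,1].max())
o=cv2.imread('pics/top1.png')
A=lambda q:cv2.resize(q[105:205,175:270],(400,420),interpolation=cv2.INTER_CUBIC)
cv2.imwrite('pics/end.png',np.hstack([A(o),A(p)]))
E
```

```text
time: 28.9
eef_pos: [655.5, 89.7, 58.5]
ee_rot: [0.502, 0.498, -0.502, 0.498]
force: [1.5, -4.7, 2.0]
opening: 11.5
t 28.9 tcp [655.52  89.72  58.55] toolx [ 3.e-04  1.e-04 -1.e+00] yawY -0.44 F [ 1.54 -4.69  1.97] T [-0.793 -0.504  0.22 ] op 11.5 j6 [0.03 0.61 1.52 0.   1.01 0.04]
yaw -0.44 Tz 0.2351 sd 0.0128 F [ 2.4 -4.   2.5] t 29.2
time: 30.4
eef_pos: [477.8, 89.7, 230.2]
ee_rot: [0.503, 0.497, -0.501, 0.499]
force: [0.1, 0.1, 0.5]
opening: 35.0
time: 31.1
eef_pos: [419.5, -164.1, 229.5]
ee_rot: [-0.503, -0.496, 0.503, -0.498]
force: [-0.1, 0.5, -0.4]
opening: 35.1
t 31.1 tcp [ 419.46 -164.06  229.48] toolx [ 0.0018 -0.0021 -1.    ] yawY -0.69 F [-0.07  0.55 -0.45] T [-0.04  -0.081 -0.029] op 35.12 j6 [-0.53  0.13  1.81 -0.    1.2  -0.51]
[[-148.02994499 -198.26673084  229.48357822]] Fj [-0.15556647  0.52917776]
leg 392 [-89.8 -13.3  37.5] [75.7 17.3 43. ] ((-7.030059814453125, 2.004243850708008), (165.5503692626953, 30.565889358520508), 0.04831724613904953)
bar ((44.32147216796875, 87.13516998291016), (12.534423828125, 31.953210830688477), 8.293967247009277)
jaw y 5.7684247435456015 42.05368321875505
```

View pics/end.png

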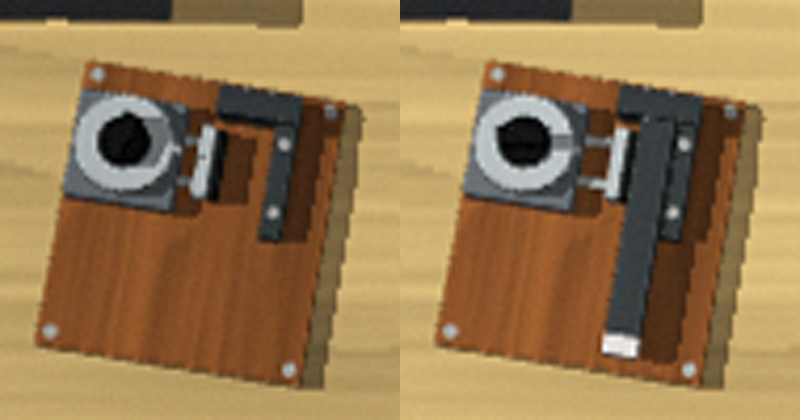

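Run:
```python
from h import *
o=cv2.imread('pics/top1.png');p,d=load('top')
A=lambda q:cv2.resize(q[122:155,186:225],(390,330),interpolation=cv2.INTER_CUBIC)
cv2.imwrite('pics/lug.png',np.hstack([A(o),A(p)]))
```

```text
(no output)
```

View pics/lug.png

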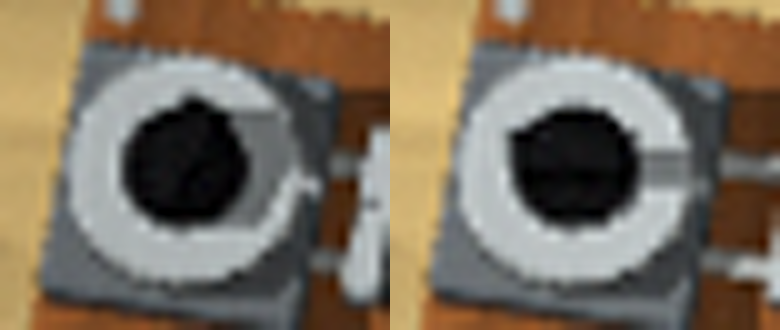

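Run:
```python
from h import *
o=cv2.imread('pics/top1.png');p,d=load('top')
for q in(o,p):
    print(cv2.cvtColor(q,cv2.COLOR_BGR2GRAY)[134:146,211:222])
# lug angle by saturation-free bright pixels at radius 35-38 around axis, z=50
for q in(o,p):
    g=cv2.cvtColor(q,cv2.COLOR_BGR2GRAY);out=[]
    for a in range(0,360,10):
        w=toworld([45,88])+36.3*np.array([np.cos(np.radians(a)),np.sin(np.radians(a))]);u=proj('top',[w[0],w[1],50])
        out.append(int(cv2.getRectSubPix(g,(1,1),tuple(map(float,u)))[0,0]))
    print(out)
```

```text
[[106 106 107 112  63  53  57  59  37  45  49]
 [107 107 107 109  75  54  56  59  41  47  50]
 [111 107 106 109 102  63  53  54  46  51  50]
 [102 108 105 106 110  68  56  49  75  76  64]
 [105 108 104 106 128  82  57  53 101 100  92]
 [106 106 106 127 169 114  89  49  82  80  73]
 [105 107  99 180 168 164 156  62  46  46  41]
 [108 102 123 183 144  84 110  57  48  49  54]
 [104 100 177 187 117  57  54  50  49  48  61]
 [100 122 179 183  87  56  48  46  50  51  73]
 [123 177 180 142  67  58  41  48  50  44  99]
 [183 184 149 109  61  55  34  49  48  43 151]]
[[197 196 200 211  91  59  64  64  40  56  53]
 [191 197 196 203 119  65  64  64  43  53  59]
 [183 187 185 190 162  76  61  61  51  53  53]
 [110 111 110 112 115  71  62  51  87  82  70]
 [114 117 115 117 121  76  62  58 110 114 110]
 [111 116 114 114 120  84  74  50  92  92  87]
 [137 139 140 141 134 113 105  55  53  54  52]
 [195 199 198 201 160 100  88  56  53  57  56]
 [191 195 193 201 123  67  58  59  58  55  56]
 [197 190 194 196  94  62  48  51  53  57  57]
 [194 196 194 156  73  61  47  57  57  57  56]
 [195 201 161 118  71  59  35  52  57  55  54]]
[119, 109, 132, 112, 112, 106, 116, 139, 141, 142, 113, 101, 101, 102, 92, 90, 84, 92, 73, 68, 49, 56, 66, 66, 85, 72, 95, 99, 65, 60, 78, 83, 78, 99, 101, 106]
[130, 119, 142, 122, 123, 117, 124, 151, 154, 155, 122, 113, 111, 110, 103, 99, 89, 102, 79, 77, 53, 60, 72, 72, 95, 79, 100, 79, 71, 80, 92, 89, 83, 108, 109, 116]
```

```bash
python3 -c "
from h import *
print(r.job_done())"
```

```text
the job is handed in; nothing more can be done
None
```

The leg is in the channel, bare end against the end stop and flush to the fence, and I had let go of it before clamping. I then clamped it with the inner knob alone and handed the job in at about 31 s with the robot clear. The hand-in reports no verdict.

- **Position:** Contact with the stop showed as a push of about 5–8 N. In the last picture the foot end sits at jig x about -89.8 (nominal -90), and the leg is in line with the channel to about 0.1°.
- **Clamp force:** I estimate about 15 N, but the readings disagree:

| Method | Jaw force |
|---|---|
| Torque at rest | about 19 N |
| Torque while turning | about 17 N |
| Angle past contact | about 13–14 N |

- **Second closing:** On the first closing, steps of mixed size made the torque readings unusable. I backed the knob off 26° and closed it again in even steps, which gave the figures above. The leg was already released when I did this.
- **Outer ring:** The fingertips stayed about 8 mm above it. In the last picture the lug shows at the same pixels as at the start, though partly in the bar's shadow. The knob also stayed where I left it.
- **Other things on the bench:** The arm did not go near them. I did not compare their positions before and after.

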